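# Pop the blade insert out of the vegetable slicer and trap it on its ramp

### The job

Release the blade insert of the vegetable slicer: press the release key beside the slicer's left rail down with one finger, and with the other finger, set on the runway just below the insert, catch the sharp insert by its front lip as the spring pops it out, before it has slid half-way down the ramp. Only stop the insert, do not lift or carry it, and leave everything else where it is. Finish while still holding it there: the insert popped free of its catch and lying still in its rails, held back lightly by the finger.

Things in the scene. Friction and masses are not known exactly. Their poses are not given: they have to be found in the camera images.
- slicer: Fixed kitchen slicer: white frame 116 mm wide, sloping 20 degrees down towards the robot on a wire leg, grey grip at the high end. Origin on the worktop below the front edge of the seated insert; x level, towards the high end, y left, z up. Side rails, outer faces at y = +-53 mm, 13.5 mm high over the ramp floor, lips reaching in to y = +-41. The round dial on the right rail has no part in this.
- seat (a point): Point on the ramp floor (65 mm over the worktop), mid-width, at the front edge of the insert while it is locked. x points up the slope, y left, z square off the ramp. From here the bare smooth steel runway goes down the slope (-x), falling 0.364 mm per level mm.
- runway_end (a point): Middle of the runway's open low edge, on its floor, 150 mm down the slope from the seat. An insert that is not stopped slides off here.
- key_top (a point): Top centre of the release key: level ribbed grey cap, 24 mm along the slicer, 25 across, in a white collar outside the left rail. In the slicer's frame at x -32, y 70, z 70 mm when up, 62 when down; collar rim z 61, rail top beside it z 68. Runway floor: z 53 at x -32, 59 at x -17; so a tip level with the pressed cap stands 3 to 8 mm over the runway, in the insert's way.
- key (a joint): How far the key is pressed straight down, m: 0 up, 0.008 fully down (hard stop). Its spring pushes back with about 1 N at first, 5 N fully down. At about 0.005 the catch lets the insert go.
- ejector (a joint): Stroke of the spring ejector behind the insert, m: 0 to 0.001 held back by the locked insert, 0.02 fully out. It pushes down the slope with about 2 N and kicks the insert off at once when the catch lets go, so the stopping finger must already stand in the way.
- insert: The locked blade insert: grey plate 96 mm long, 88 wide, 8 thick, 0.12 kg, in the grooves of the rails; on its front (low) edge an upright lip 72 wide, 5 thick, its top 14 mm over the ramp floor. Origin: middle of the lip's lower front edge; x up the slope, z off the plate. Two catch teeth (28 to 38 mm either side of the middle) fill the first 8 mm before it: it must move 8 to 70 mm.
- spare_insert: Bystander: the other insert (with a row of small julienne teeth in front of its blade), same size and origin as the insert in the slicer, lying loose and flat on the worktop to the right.
- katori_2: Bystander: steel bowl, 108 mm across, 39 mm high, left of the low end. Origin at the centre of its underside.
- tomato_1: Bystander: tomato, 63 mm, left of the slicer. Origin under its centre.
- onion_1: Bystander: red onion, 78 mm, right of the slicer. Origin under its centre.
- onion_2: Bystander: brown onion, 68 mm, right of the slicer. Origin under its centre.
- lemon_1: Bystander: lemon, 66 mm long, right of the slicer. Origin under its centre.

How it is judged:
By the outcome, as a careful person would: the job done as asked, in the order asked, and still so for the second after the job is handed in, while the arm keeps its last pose, push and grip.
It also fails if it takes over 27 s, if anything falls off the work surface, if the arm or the gripper's body presses on something with over 40 N, if the wrist force passes 120 N, or if a joint passes its speed limit or range.

### The arm

A 6-joint arm with a two-finger parallel gripper is mounted at the origin on a cart in front of the work surface, level with it; the furniture and walls round the work are solid. World frame = base frame: x ahead of the robot, y to its left, z up, the work surface at z = 0. Lengths are in m, angles in rad, forces in N, time in s.
With the tool pointing down it reaches from about 0.35 to 0.975 m from the base axis. Payload 17.4 kg.
Tool frame: the origin (TCP) lies at the very end of the fingers, on their centre line; the grasp point (between the pads) lies 19 mm behind it (arm.pinch_z is the distance from the TCP to the grasp point, in m); z points along the fingers, y is the line along which they close (so a half turn about z gives the same grasp; the last joint's range is limited). The gripper opens to 85 mm and grips with 20 to 120 N. Pads are 22 mm wide; open, the fingers measure 114 mm over their backs; the gripper's body (76 mm by 85 mm) begins 54 mm behind the grasp point. The pads swing forward as they close: fully open they stand 13 mm farther back than shut.
Start: joints at [1.073, 0.116, 1.442, -0, 1.584, -0.038], TCP at [0.3, 0.605, 0.231] pointing down, gripper open.
Joint ranges: [-2.83, 2.83], [-0.83, 2.19], [0.07, 2.5], [-1.14, 4.28], [0.01, 3], [-2.97, 2.97]. Speed limits (rad/s): [1.89, 1.89, 2.22, 3.14, 3.14, 3.14].

### API

Orientations are given as [roll, pitch, yaw] about the fixed x, y, z axes, in that order (R = Rz(yaw) Ry(pitch) Rx(roll)).
In Python, from station import arm, eyes, recognise, place_of, readout gives the robot as it stands. Calls block until the motion is done:
- arm.goto(position, orientation): joint-space move of the TCP to a pose.
- arm.move_straight(position, attitude=None, v=0.15): straight line of the TCP; attitude=None keeps the orientation; v is the mean speed in m/s.
- arm.goto_joints(angles): joint-space move.
- arm.command_gripper(opening, squeeze=None): finger opening in m; squeeze is the grip in N (None keeps the last); returns when the fingers have stopped.
- arm.dwell(seconds).
- arm.solve_ik(position, orientation): joint angles nearest the present ones, or None.
- eyes.snapshot(name): name is "side" or "top" or "wrist"; returns (picture, depth): 384x512x3 uint8, red, green, blue; 384x512 float32, m along the optical axis (not along the pixel's ray), 0 where there is no reading.
- eyes.camera_model(name): a dict with "fx", "fy", "cx", "cy" (pixels), "T" (4x4, takes a point from camera to world coordinates); the wrist camera has in their place "hand_eye" (4x4, takes a point from camera to tool coordinates, whose origin is the TCP and whose axes are the flange's). Camera axes: x right, y up, looking along -z (the intrinsics and any distortion apply to the point x, -y, -z); pixel columns grow to the right and rows downward; lengths in m; the calibration is good to about 2 mm. A picture is of the moment at which its call begins: read the wrist's pose just before it. camera_model takes no time and is no camera call.
A pose or a line that the arm cannot do raises arm.Unreachable and nothing moves.
- arm.close_job(): hands the job in; it is judged then, once.
Trained networks look in the newest picture that a camera, given by its name, has taken for a name from the list of things; names that differ only in an ending like _2 or _b are one class to them, and where a whole thing is asked for, a point or a joint stands for the part that bears it (a point fixed in the world has none). Each returns a list of dicts, best first, with "conf" (0 to 1); they miss things now and then, are a little off and sometimes report something else, mostly with a low value. They report only what shows in the picture. A call takes as long as a camera call.
- recognise(name, camera): "location" ([column, row] in pixels, amid what is visible of it).
- place_of(name, camera): "location" ([column, row] in pixels: a listed point, or the origin of a listed thing).
Readings, each from a call of its own:
- readout.read_time_s(): time.
- readout.read_q(): joint angles.
- readout.read_joint_vel(): joint speeds.
- readout.read_joint_efforts(): joint torques, N m.
- readout.read_tcp_pos(): TCP position.
- readout.read_tool_rot(): TCP orientation.
- readout.read_contact_force(): force on the tool from outside, world axes, zero at the start.
- readout.read_torque(): the same for the moment, N m.
- readout.read_gripper_width(): finger opening in m.
- readout.read_grasp_force(): force on a finger pad.
Only numpy, scipy, OpenCV 4.12 (cv2) and the standard library are available. Lean on these libraries where they do the work, as an engineer would, in place of code of your own. Each camera call takes 0.05 s, during which the arm holds its last target. There are 200 camera calls.

## Working session

There is one attempt and no reset: what is moved stays moved. The work goes in short steps, each a Python script; the robot and the scene stay as the last script left them, time stands still between calls to the robot, and variables do not carry over. Pictures are saved under pics/ and viewed, at most 10 in all, crops included, and the job is handed in when it is done.

```bash
ls; mkdir -p pics; cat > h.py <<'E'
import numpy as np, cv2
from station import arm, eyes, recognise, place_of, readout
def world(cam,px,depth,z=None):
    m=eyes.camera_model(cam);T=np.array(m["T"]);c,r=px
    d=np.array([(c-m["cx"])/m["fx"],-(r-m["cy"])/m["fy"],-1.])
    if z is None:
        w=depth[int(round(r))-1:int(round(r))+2,int(round(c))-1:int(round(c))+2];s=np.median(w[w>0]) if (w>0).any() else np.nan
    else:
        s=(z-T[2,3])/(T[:3,:3]@d)[2]
    return T[:3,:3]@(d*s)+T[:3,3]
E
python3 - <<'E'
from h import *
print(readout.read_time_s(),readout.read_tool_rot(),arm.pinch_z)
for cam in("top","side"):
    p,d=eyes.snapshot(cam);cv2.imwrite(f"pics/{cam}0.png",p[:,:,::-1]);np.save(cam+"d",d)
    print({k:v for k,v in eyes.camera_model(cam).items()})
    for n in("seat","runway_end","key_top","insert","slicer"):
        for o in place_of(n,cam)[:2]: print(cam,n,np.round(o["location"],1),round(o["conf"],2),world(cam,o["location"],d).round(4), world(cam,o["location"],d,{"seat":.065,"runway_end":.0137,"key_top":.07,"insert":.065,"slicer":0}[n]).round(4))
print(readout.read_time_s())
E
```

```text
pics
station.py
0.0 [-3.14040161e+00 -3.32486211e-05  2.68180303e+00] 0.0187
{'fx': 474.12477198582593, 'fy': 474.12477198582593, 'cx': 259.1322507950278, 'cy': 188.78981565683017, 'T': array([[-0.00651235,  0.99302614, -0.11771438,  0.38165466],
       [-0.99988931, -0.00804125, -0.01251788, -0.01542183],
       [-0.01337715,  0.11761983,  0.99296859,  1.48887969],
       [ 0.        ,  0.        ,  0.        ,  1.        ]])}
top seat [258.4 188.8] 0.87 [0.5489 0.0046 0.0779] [0.5504 0.0047 0.065 ]
top runway_end [267.9 238.7] 0.62 [ 0.401  -0.023   0.0028] [ 0.4008 -0.0229  0.0137]
top runway_end [256.7 192.7] 0.26 [0.5373 0.0098 0.0765] [0.5443 0.0109 0.0137]
top key_top [167.5 247.2] 0.65 [0.3767 0.2905 0.0018] [0.3769 0.2765 0.07  ]
top key_top [238.3 208.4] 0.44 [0.4912 0.0654 0.0691] [0.4911 0.0654 0.07  ]
top insert [253.2 193.4] 0.87 [0.5356 0.0203 0.0741] [0.5366 0.0205 0.065 ]
top slicer [253.6 193.2] 0.76 [0.5364 0.0192 0.0725] [0.5443 0.0209 0.    ]
top slicer [238.  208.3] 0.51 [0.4915 0.0663 0.0692] [0.4968 0.0703 0.    ]
{'fx': 397.36479795941017, 'fy': 397.36479795941017, 'cx': 257.806376958221, 'cy': 189.40096286568732, 'T': array([[ 9.66105459e-01,  1.53164663e-01, -2.07799970e-01,
         3.09756476e-01],
       [-2.58146156e-01,  5.70412744e-01, -7.79737048e-01,
        -8.86226812e-01],
       [-8.96411006e-04,  8.06950982e-01,  5.90617735e-01,
         7.62777372e-01],
       [ 0.00000000e+00,  0.00000000e+00,  0.00000000e+00,
         1.00000000e+00]])}
side seat [254.5 195.6] 0.98 [0.5378 0.007  0.0657] [0.5381 0.008  0.065 ]
side seat [211.6 222.8] 0.7 [ 0.4034 -0.0227  0.0165] [ 0.3973 -0.0788  0.065 ]
side runway_end [211.9 223. ] 0.77 [ 0.4041 -0.0233  0.0161] [ 0.4044 -0.0205  0.0137]
side insert [256.  192.8] 0.9 [0.5413 0.003  0.0781] [0.5458 0.02   0.065 ]
side slicer [250.7 212. ] 0.81 [ 0.5126 -0.0475  0.0528] [0.5276 0.0149 0.    ]
0.6
```

```bash
python3 - <<'E'
import cv2
a=cv2.imread("pics/top0.png");cv2.imwrite("pics/topc.png",cv2.resize(a[120:280,180:380],None,fx=3.75,fy=3.75,interpolation=cv2.INTER_CUBIC))
E
```

```text
(no output)
```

View pics/side0.png

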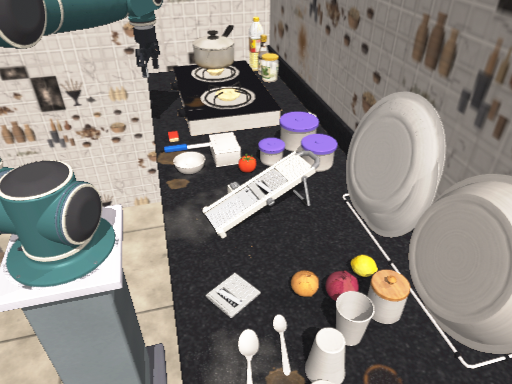

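View pics/topc.png

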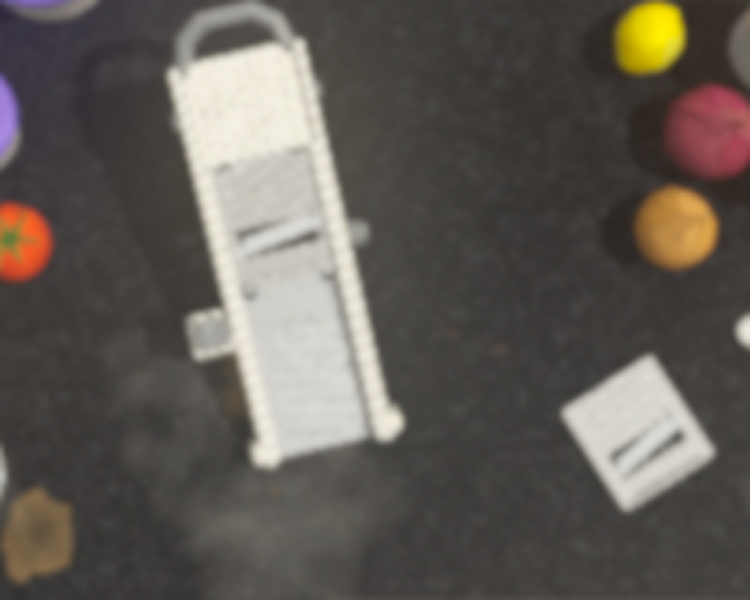

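The side view shows the slicer at about (260,195) px. In the top crop, the key is at about (208,333), the catch teeth at (250,293) and (325,272), and the open runway end at about (326,448). The slicer's heading is about +12°, so side seat and top key_top agree with each other, while top seat is about 12 mm off. Next I'll hover and look closer with the wrist camera.

```bash
cat >> h.py <<'E'
def rot(o):
    from scipy.spatial.transform import Rotation as R
    return R.from_euler("xyz",o).as_matrix()
def wmodel():
    m=eyes.camera_model("wrist");M=np.eye(4);M[:3,:3]=rot(readout.read_tool_rot());M[:3,3]=readout.read_tcp_pos()
    m["T"]=M@np.array(m["hand_eye"]);return m
def deproj(m,px,s):
    c,r=np.asarray(px,float).T;s=np.asarray(s)
    P=np.stack([(c-m["cx"])/m["fx"],-(r-m["cy"])/m["fy"],-np.ones_like(c)],-1)*s[...,None]
    return P@m["T"][:3,:3].T+m["T"][:3,3]
E
python3 - <<'E'
from h import *
import pickle
c=[0.50,0.03,0.28]
print(eyes.camera_model("wrist"))
for y in(0.21,0.21-np.pi): print(y,arm.solve_ik(c,[np.pi,0,y]))
q=[(y,arm.solve_ik(c,[np.pi,0,y])) for y in(0.21,0.21-np.pi)]
q=[a for a in q if a[1] is not None]
y=min(q,key=lambda a:abs(a[1][5]))[0]
arm.goto(c,[np.pi,0,y]);arm.command_gripper(0.0555)
m=wmodel();p,d=eyes.snapshot("wrist");cv2.imwrite("pics/w1.png",p[:,:,::-1]);pickle.dump((m,p,d),open("w1.pkl","wb"))
print(y,readout.read_time_s(),m["T"].round(3),readout.read_gripper_width())
for n in("seat","runway_end","key_top","insert"):
    for o in place_of(n,"wrist")[:2]:
        u=o["location"];s=d[int(round(u[1])),int(round(u[0]))];print(n,np.round(u,1),round(o["conf"],2),deproj(m,[u],[s]).round(4))
E
```

```text
{'fx': 268.9118695867878, 'fy': 268.9118695867878, 'cx': 253.60421820376996, 'cy': 192.7962494890906, 'hand_eye': array([[-1.03944527e-03,  9.53175642e-01,  3.02415468e-01,
         7.71131286e-02],
       [ 9.99999340e-01,  1.13877168e-03, -1.52124622e-04,
        -5.11385751e-04],
       [-4.89383655e-04,  3.02415110e-01, -9.53176196e-01,
        -1.42431856e-01],
       [ 0.00000000e+00,  0.00000000e+00,  0.00000000e+00,
         1.00000000e+00]])}
0.21 [ 8.99769267e-03 -2.76029007e-01  1.73264577e+00 -4.44089210e-16
  1.68497589e+00  1.36979402e+00]
-2.931592653589793 [ 0.00899769 -0.27602901  1.73264577  0.          1.68497589 -1.77179863]
0.21 3.2417 [[ 0.208  0.932  0.296  0.576]
 [-0.978  0.198  0.062  0.046]
 [-0.    -0.302  0.953  0.422]
 [ 0.     0.     0.     1.   ]] 0.05592429579761265
seat [275.9 139.6] 0.69 [[0.5433 0.0097 0.0732]]
runway_end [270.  225.4] 0.61 [[ 0.3929 -0.0217 -0.0008]]
key_top [218.1 166.5] 0.95 [[0.4929 0.0765 0.0714]]
key_top [ 82.5 195.7] 0.26 [[0.3813 0.2934 0.0007]]
insert [274.1 138.5] 0.94 [[0.5445 0.0126 0.0765]]
```

View pics/w1.png

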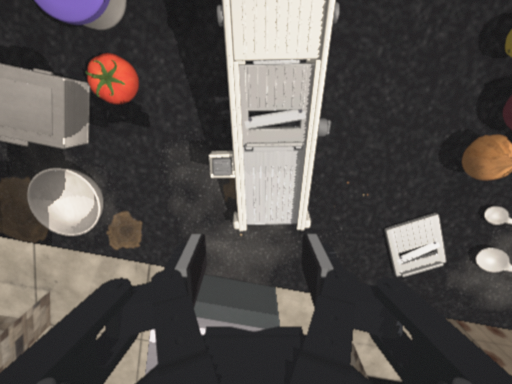

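```bash
python3 - <<'E'
from h import *
import pickle
m,p,d=pickle.load(open("w1.pkl","rb"))
rr,cc=np.mgrid[0:384,0:512];P=deproj(m,np.stack([cc.ravel(),rr.ravel()],-1),d.ravel()).reshape(384,512,3)
tb=P[300:310] if 0 else P[180:230,330:380].reshape(-1,3);print("table z",np.median(tb[:,2]))
A=P[158:215,255:292].reshape(-1,3)
k,*_=np.linalg.lstsq(np.c_[A[:,:2],np.ones(len(A))],A[:,2],rcond=None);g=k[:2]
print("slope",np.hypot(*g),"heading",np.arctan2(g[1],g[0]),"res",np.std(A[:,2]-np.c_[A[:,:2],np.ones(len(A))]@k))
# rail edges: points above table, rows 170..215 ; white mask
hsv=cv2.cvtColor(p,cv2.COLOR_RGB2HSV);L=[];Rr=[]
for r in list(range(60,148))+list(range(182,208)):
    s=np.where((hsv[r,225:340,2]>120)&(P[r,225:340,2]>.012))[0]+225
    if len(s)>20: 
        L.append(P[r,s[0]+1]);Rr.append(P[r,s[-1]-1])
for E in(L,Rr):
    E=np.array(E)[-26:];E=np.array(E);f=np.polyfit(E[:,0],E[:,1],1);print("edge slope",np.arctan(f[0]),"y at .5",np.polyval(f,.5),np.std(E[:,1]-np.polyval(f,E[:,0])))
K=P[145:190,200:232];mk=(K[...,2]>.055)&(K[...,2]<.08)
q=K[mk];print("collar/cap",len(q),q.min(0),q.max(0),np.median(q,0))
for r in range(148,184,3): print(r,(P[r,206:240:2,2]*1000).round().astype(int),hsv[r,206:240:2,2])
# white low end & seat columns
for r in range(136,160,2): print(r,P[r,272].round(4),hsv[r,272],P[r,249].round(4),hsv[r,249,2])
for r in range(216,234,2): print(r,P[r,272].round(4),hsv[r,272])
E
python3 - <<'E'
import cv2
a=cv2.imread("pics/w1.png");cv2.imwrite("pics/w1c.png",cv2.resize(a[125:235,195:335],None,fx=5,fy=5,interpolation=cv2.INTER_CUBIC))
E
```

```text
table z -0.00042530656234546216
slope 0.5611456557832025 heading 0.44524288790369626 res 0.021521201245878568
edge slope 0.21824879224140784 y at .5 0.05410593950173225 0.00035850587681614916
edge slope 0.21518349710979784 y at .5 -0.0493954152602165 0.0004685400524750747
collar/cap 506 [0.47510145 0.05769178 0.0551959 ] [0.5114468  0.09264572 0.07276798] [0.49517227 0.07409587 0.06859848]
148 [ 1  0  0  0  1 -1  0 -1 -2  1  1  0  0  0 77 77 77] [ 34  32  32  29  30  26  30  32  37  31  32  32  30  90 232 242 220]
151 [ 0  1  1 34 34 35 34 35 36 36 37 36 37 37 75 75 74] [ 38  36  43 106 112 125 129 131 130 133 127 105  99 103 225 241 212]
154 [-1 -1 61 59 59 59 59 60 60 59 60 61 61 59 73 74 74] [ 46  77 179 199 196 203 217 213 218 221 225 225 174 143 219 241 222]
157 [ 2  0 59 54 59 61 62 63 63 63 63 63 58 60 72 74 70] [ 42  85 215 203 191 172 196 182 132 158 157 154  97 126 209 240 231]
160 [ 0  1 61 69 70 71 69 69 68 69 70 71 67 61 71 70 71] [ 40  67 159 125 132 140 142 142 142 144 145 147 114 129 201 240 239]
163 [ 0 -1 61 69 70 72 71 70 71 70 71 70 67 61 67 69 69] [ 42  47 155 12
[... 1325 characters left out ...]
 11 202] [0.5206 0.0405 0.0563] 119
152 [0.5249 0.0097 0.0599] [ 18  12 206] [0.5184 0.04   0.0594] 191
154 [0.522  0.0089 0.058 ] [ 17  11 207] [0.5155 0.0395 0.0579] 208
156 [0.5192 0.0081 0.0567] [ 15  10 207] [0.5127 0.0389 0.0574] 205
158 [0.5163 0.0074 0.0557] [ 13  11 206] [0.51   0.0383 0.0569] 205
216 [ 0.4186 -0.0179  0.0198] [ 15   7 219]
218 [ 0.4144 -0.019   0.0178] [ 17  11 202]
220 [ 0.4096 -0.0203  0.0145] [ 10  11 211]
222 [ 0.4067 -0.0209  0.0157] [ 13  11 215]
224 [ 0.3969 -0.0242  0.0009] [ 17  13 136]
226 [ 3.928e-01 -2.530e-02 -2.000e-04] [15 22 70]
228 [ 0.3892 -0.0261  0.    ] [12 18 70]
230 [ 0.3858 -0.0268  0.0007] [18 17 77]
232 [ 0.3816 -0.0279 -0.0005] [15 20 75]
```

View pics/w1c.png

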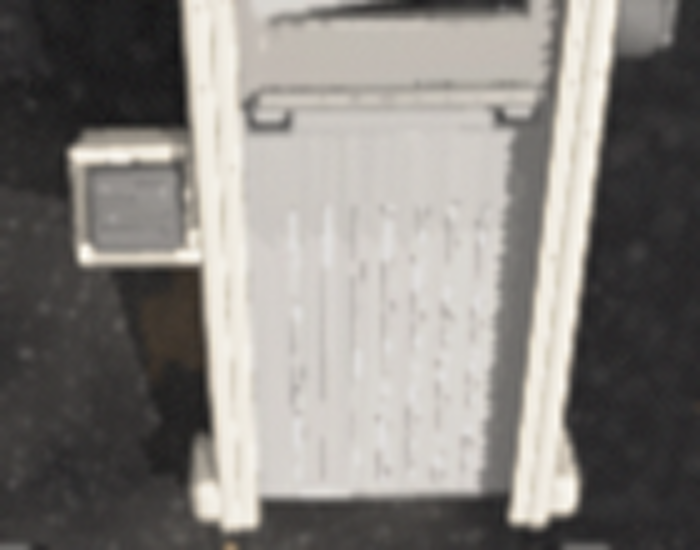

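Heading from the rails is 0.2165 rad. The lip and rails put the seat at about (0.5385, 0.0108), which predicts the key at (0.492, 0.072). The crop shows the cap centre at (222,167) px, so the two agree. Runway end also matches. Now I'll descend with the fingers astride the left rail.

```bash
python3 - <<'E'
from h import *
o=[np.pi,0,.2165];c=np.array([.5017,.0386])
arm.goto([*c,.12],o);f0=np.array(readout.read_contact_force())
arm.move_straight([*c,.080],v=.08)
print(readout.read_time_s(),f0,readout.read_tcp_pos(),readout.read_gripper_width())
z=.080
while z>.060:
    z-=.0015;arm.move_straight([*c,z],v=.03)
    f=np.array(readout.read_contact_force())-f0
    print(round(z,4),round(readout.read_tcp_pos()[2],4),f.round(2),round(readout.read_time_s(),2))
    if f[2]>1.0: break
m=wmodel();p,d=eyes.snapshot("wrist");cv2.imwrite("pics/w2.png",p[:,:,::-1])
p,d=eyes.snapshot("side");cv2.imwrite("pics/s2.png",cv2.resize(p[120:260,180:340],None,fx=5,fy=5*.8,interpolation=cv2.INTER_CUBIC)[:,:,::-1])
E
```

```text
4.775 [-0.05720918  0.50536522  1.15958239] [0.5017613  0.03860566 0.0800462 ] 0.055349995622157956
0.0785 0.0788 [ 0.23 -1.1  -1.63] 5.03
0.077 0.077 [ 0.6  -0.79 -2.04] 5.28
0.0755 0.0754 [ 0.79 -1.17 -0.7 ] 5.53
0.074 0.0739 [ 0.1  -1.05 -1.21] 5.78
0.0725 0.0724 [-0.18 -0.29 -2.32] 6.03
0.071 0.0709 [-0.22 -0.31 -1.2 ] 6.28
0.0695 0.0694 [-0.45 -1.28 -2.09] 6.53
0.068 0.0679 [-0.76 -0.51 -0.57] 6.78
0.0665 0.0664 [-0.51 -1.13 -0.83] 7.03
0.065 0.065 [ 0.07 -0.38 -0.25] 7.28
0.0635 0.0635 [ 0.95 -1.21  0.09] 7.53
0.062 0.062 [ 2.01 -0.01  1.23] 7.78
```

View pics/w2.png

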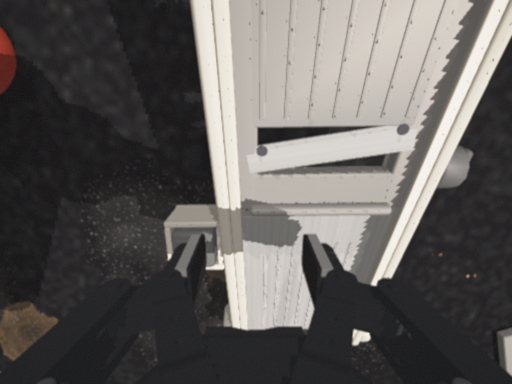

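View pics/s2.png

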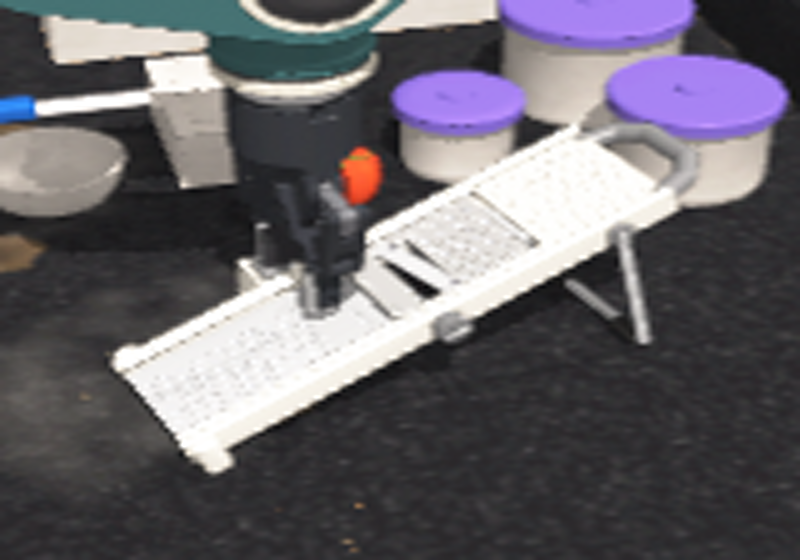

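The wrist view shows the left finger over the key cap (about 195,250) and the right finger on the runway, clear below the lip (about 310,240). The insert is still locked, and first contact came at a TCP z of about 0.063–0.065. Now I'll press in small steps and watch the force.

```bash
cat > press.py <<'E'
from h import *
import sys
c=np.array([.5017,.0386])
b=np.array([-.0,-.35,-.1])  # rough free-air reading (absolute)
z=float(sys.argv[1]);zend=float(sys.argv[2])
while z>zend:
    z-=.001;arm.move_straight([*c,z],v=.03)
    f=[]
    for _ in range(4): arm.dwell(.03);f.append(readout.read_contact_force())
    f=np.mean(f,0)-b;print(round(z,4),round(readout.read_tcp_pos()[2],4),f.round(2),round(readout.read_time_s(),2))
    if f[2]>9: break
p,d=eyes.snapshot("wrist");cv2.imwrite(f"pics/w_{z:.4f}.png",p[:,:,::-1])
E
python3 press.py .062 .0575; ls pics
```

```text
0.061 0.0609 [-0.67  0.13  2.27] 8.26
0.06 0.06 [-2.64 -0.24  4.05] 8.64
0.059 0.059 [-3.55 -0.3   4.82] 9.03
0.058 0.058 [-4.53 -1.07  4.42] 9.41
0.057 0.0577 [-8.84 -1.01 13.91] 9.79
s2.png
side0.png
top0.png
topc.png
w1.png
w1c.png
w2.png
w_0.0570.png
```

View pics/w_0.0570.png

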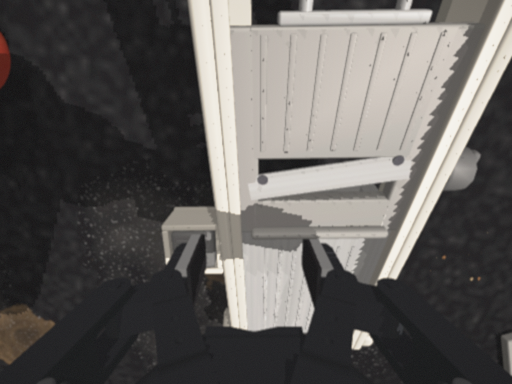

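The insert has popped and its lip rests on the finger (about 318,235 px). The key is on its hard stop, so I'll back off about 1 mm to keep the hold light.

```bash
python3 - <<'E'
from h import *
b=np.array([0,-.35,-.1])
def F():
    f=[]
    for _ in range(8): arm.dwell(.03);f.append(readout.read_contact_force())
    return (np.mean(f,0)-b).round(2)
print(F())
for q in([.5017,.0386,.0582],[.5007,.0384,.0582]):
    arm.move_straight(q,v=.02);print(F(),np.round(readout.read_tcp_pos(),4),round(readout.read_time_s(),2))
p,d=eyes.snapshot("wrist");cv2.imwrite("pics/w5.png",p[:,:,::-1])
E
```

```text
[-8.86 -1.16 13.8 ]
[-4.99 -0.23  5.7 ] [0.5017 0.0386 0.0583] 10.62
[1.54 0.93 4.77] [0.5009 0.0384 0.0583] 11.14
```

View pics/w5.png

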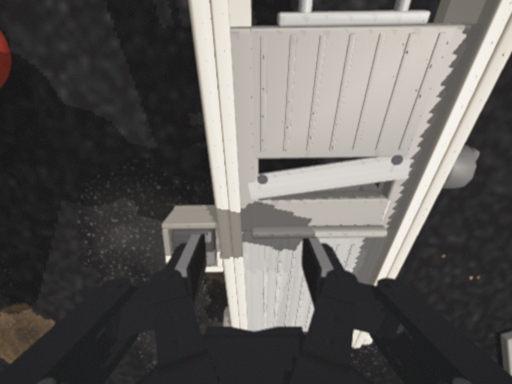

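```bash
python3 - <<'E'
from h import *
a=cv2.imread("pics/w_0.0570.png",0).astype(np.float32);b=cv2.imread("pics/w5.png",0).astype(np.float32)
for n,(r0,r1,c0,c1) in dict(insert=(130,240,250,390),plate=(20,140,235,400),collar=(195,235,160,215),dial=(135,195,420,480)).items():
    A,B=a[r0:r1,c0:c1],b[r0:r1,c0:c1];print(n,cv2.phaseCorrelate(A,B,cv2.createHanningWindow(A.shape[::-1],cv2.CV_32F)))
f=[]
for _ in range(10): arm.dwell(.03);f.append(readout.read_contact_force())
print(np.mean(f,0),readout.read_time_s())
E
```

```text
insert ((-0.2368161402312836, -0.9387571718158938), 0.7748765022666366)
plate ((0.2546724386915429, -4.406148639634367), 0.23104391089192144)
collar ((0.007021055036386059, -1.2701140000449733), 0.9740130237738291)
dial ((-0.7871346433352926, -1.520348138047929), 0.915133261680603)
[1.70398714 0.37875429 4.92947192] 11.525
```

The insert followed the 0.8 mm retreat by only part of it, so contact is uncertain. I'll retreat 2 mm more and see whether it follows.

```bash
cat > nudge.py <<'E'
from h import *
import sys
u=np.array([.9767,.2148]);reg=dict(insert=(150,236,252,300),lip=(215,245,330,390),collar=(195,235,160,215),dial=(135,195,420,480))
def run(s):
    a,_=eyes.snapshot("wrist");q=np.array(readout.read_tcp_pos());c=np.array([.5007,.0384])+u*s
    arm.move_straight([*c,.0582],v=.02);f=[]
    for _ in range(8): arm.dwell(.03);f.append(readout.read_contact_force())
    b,_=eyes.snapshot("wrist");a,b=[cv2.cvtColor(i,cv2.COLOR_RGB2GRAY).astype(np.float32) for i in(a,b)]
    print(s,"moved",((np.array(readout.read_tcp_pos())-q)*1000).round(2),"F",np.mean(f,0).round(2),"t",round(readout.read_time_s(),2))
    for n,(r0,r1,c0,c1) in reg.items():
        A,B=a[r0:r1,c0:c1],b[r0:r1,c0:c1];(x,y),k=cv2.phaseCorrelate(A,B,cv2.createHanningWindow(A.shape[::-1],cv2.CV_32F));print("  ",n,round(x,2),round(y,2),round(k,2))
if __name__=="__main__":
    for s in sys.argv[1:]: run(float(s))
E
python3 nudge.py -.002
```

```text
-0.002 moved [-2.2  -0.46 -0.14] F [-0.32 -0.07  4.96] t 12.14
   insert 0.19 -0.75 0.73
   lip 1.72 -0.62 0.48
   collar -0.4 -2.95 0.92
   dial 1.2 -4.42 0.79
```

```bash
python3 nudge.py -.002 -.004
```

```text
-0.002 moved [ 0.01 -0.   -0.  ] F [-0.17 -0.66  5.06] t 12.76
   insert 0.0 0.0 0.9
   lip -0.05 -0.04 0.95
   collar 0.05 -0.05 0.98
   dial -0.04 0.08 0.97
-0.004 moved [-1.87 -0.4   0.05] F [0.39 0.1  5.05] t 13.38
   insert 0.38 -0.62 0.8
   lip 0.56 -0.09 0.59
   collar -0.29 -2.68 0.91
   dial 0.6 -3.81 0.67
```

The insert follows the finger, since the lip shift is about 0 while fixed parts shift 3–4 px, and it lies still. One last look.

```bash
python3 - <<'E'
from h import *
p,_=eyes.snapshot("side");q,_=eyes.snapshot("wrist")
a=cv2.resize(p[120:260,180:340],(400,350),interpolation=cv2.INTER_CUBIC);b=cv2.resize(q[100:310,140:380],(400,350),interpolation=cv2.INTER_CUBIC)
cv2.imwrite("pics/fin.png",np.hstack([a,b])[:,:,::-1])
E
```

```text
(no output)
```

View pics/fin.png

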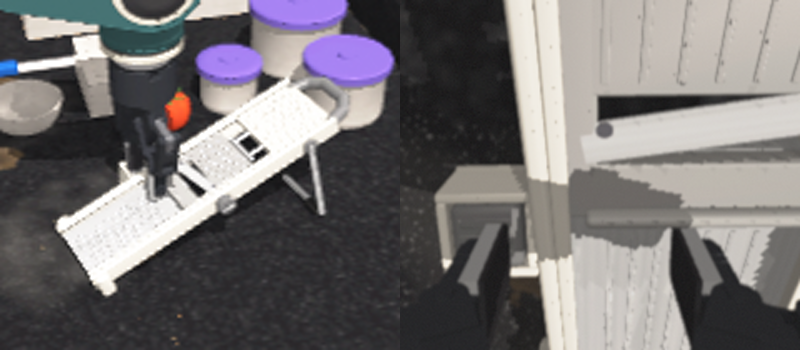

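The final picture shows the insert out of its seat (gap at about 250,143), its lip at the runway finger (about 680,220), and the other finger on the key. Handing in.

```bash
python3 -c "
from h import *
print(arm.close_job())"
```

```text
the job is handed in; nothing more can be done
None
```

The key is held down and the insert popped free; the finger on the runway caught it by its front lip, still in its upper part of the ramp, and is holding it back lightly. The job was handed in at about 13.5 s.

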